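# Load spare cells onto the microscope carriage and lock it

## Task

Slide the loose cover plate of the cell box aside (slide it, do not lift it off) to see which pockets hold spare battery cells, and lay every cell on its side in a cradle of its own on the microscope's carriage while the carriage is still at its loading end. Then turn the clamp knob to free the carriage, slide the loaded carriage fully home against its stop at the microscope, and turn the knob back to lock it there. Finish with the cover slid back squarely over the box, and leave the spool, screwdriver and jar alone.

Things in the scene. Friction and masses are not known exactly. Their poses are not given: they have to be found in the camera images.
- store: Fixed grey cell box. Origin: underside, below the middle of the pocket row; x away from robot, z up. Flat rim at z 70 mm; opening x -40..40, y -107..107 (end walls 14 thick); a level deck goes on towards the robot from x -40 to -145 to take the slid cover. Lips (x 48..54 and -151..-145) stand 4 mm above it and stop the cover. Four pockets, 20 mm square, mouth z 23, floor z 3, at x 0, y -69, -23, 23, 69: each empty or with an upright cell, top z 68
- cover_grip (a point): Loose aluminium cover plate 92 (x) x 238 (y) x 5 mm, 0.28 kg; black bar handle 14 (x) x 70 (y) mm in its middle, standing 28 mm above the plate. This point: mid-bar, 19 mm above the plate's underside (z 89 mm in the box's frame); axes those of the plate. Slides freely on rim and deck; slide it squarely, as a corner over 10 mm off to a side can dip into the opening. Closed: centred over the box's origin, square to it
- cell1_mid (a point): Spare cell 1, if present: a grey cylinder 18 mm in diameter and 65 mm long, about 47 g, metal ends; starts upright in pocket 1 from the box's -y end. This point: its centre; z along its length. Two or three of the four cells are present; either end may point either way in a cradle
- cell2_mid (a point): Spare cell 2, if present: a grey cylinder 18 mm in diameter and 65 mm long, about 47 g, metal ends; starts upright in pocket 2 from the box's -y end. This point: its centre; z along its length. Two or three of the four cells are present; either end may point either way in a cradle
- cell3_mid (a point): Spare cell 3, if present: a grey cylinder 18 mm in diameter and 65 mm long, about 47 g, metal ends; starts upright in pocket 3 from the box's -y end. This point: its centre; z along its length. Two or three of the four cells are present; either end may point either way in a cradle
- cell4_mid (a point): Spare cell 4, if present: a grey cylinder 18 mm in diameter and 65 mm long, about 47 g, metal ends; starts upright in pocket 4 from the box's -y end. This point: its centre; z along its length. Two or three of the four cells are present; either end may point either way in a cradle
- stage: Fixed microscope stage: dark base plate, top z 10 mm, x -125..85, y -125..195, with the microscope on a post at its +y end (post x 75, y 165, 270 high; slanted tube with screen around x 0, y 135..200, lens tip z 125). Origin: underside, below the middle of the carriage's run; the carriage slides along its y axis
- carriage (a joint): Position of the aluminium carriage along the stage's y in m: 0 at the loading end, 0.060 fully home against its stop at the microscope end. Takes about 2 N to slide; it can move only while the clamp knob is free
- carriage_grip (a point): The carriage's black handle, an upright bar 30 (x) x 12 (y) mm, rising from the carriage's top (z = 21 mm over the table) to z = 47 mm, 62 mm to the +x side of the middle cradle. This point: mid-bar, z = 36 mm; axes those of the stage
- cradle1 (a point): Cradle 1 of 3 on the carriage (-y end; 46 mm apart): two black shallow V blocks, 10 mm thick (x), 16 mm wide (narrower than a cell), at x -20 and 20 mm; open at the ends. This point: where the centre of a lying cell comes, 48 mm above the table, 27 mm above the carriage's top; x: direction of the lying cell
- cradle2 (a point): Cradle 2 of 3 on the carriage (middle; 46 mm apart): two black shallow V blocks, 10 mm thick (x), 16 mm wide (narrower than a cell), at x -20 and 20 mm; open at the ends. This point: where the centre of a lying cell comes, 48 mm above the table, 27 mm above the carriage's top; x: direction of the lying cell
- cradle3 (a point): Cradle 3 of 3 on the carriage (+y end; 46 mm apart): two black shallow V blocks, 10 mm thick (x), 16 mm wide (narrower than a cell), at x -20 and 20 mm; open at the ends. This point: where the centre of a lying cell comes, 48 mm above the table, 27 mm above the carriage's top; x: direction of the lying cell
- knob (a joint): Clamp knob's angle, rad, counter-clockwise from above: 0 locked (bar along the stage's x), 1.4 free (end of travel). Drives a bolt 8 mm per rad out of or into a notch in the carriage's near edge: free above 1.15, locked below 0.2. The bolt finds the notch only within 3 mm of either end of the carriage's run. Friction 0.06 N m; stays where left
- knob_grip (a point): The clamp knob's black grip bar, 42 mm long, 12 mm thick, 24 mm tall, standing on a disc (disc's top at z = 31, bar's top at z = 55 mm over the table). This point: on its axis, z = 49 mm; its x axis runs along the bar. It is at x = -100, y = 42 mm of the stage
- spool: Bystander: grey spool 56 mm across, 40 mm high; origin at its underside
- driver: Bystander: screwdriver lying on the table beyond the stage, about 200 mm long
- fluxjar: Bystander: amber jar 48 mm across, 60 mm high; origin at its underside

How it is judged (in metres and radians):
On the way, in this order (a step that is already met when the one before it is completed fails the run):
1. the cover is slid aside, clear of the pockets (60 mm or more) (horizontal distance between cover_grip and store above 0.06 m), for 0.2 s.
2. every cell lies in a cradle while the carriage is still at the loading end (((distance between cell1_mid and cradle1 below 0.012 m and angle between the z axis of cell1_mid and the x axis of cradle1, either way round below 0.17 rad) or (distance between cell1_mid and cradle2 below 0.012 m and angle between the z axis of cell1_mid and the x axis of cradle2, either way round below 0.17 rad) or (distance between cell1_mid and cradle3 below 0.012 m and angle between the z axis of cell1_mid and the x axis of cradle3, either way round below 0.17 rad)) and ((distance between cell2_mid and cradle1 below 0.012 m and angle between the z axis of cell2_mid and the x axis of cradle1, either way round below 0.17 rad) or (distance between cell2_mid and cradle2 below 0.012 m and angle between the z axis of cell2_mid and the x axis of cradle2, either way round below 0.17 rad) or (distance between cell2_mid and cradle3 below 0.012 m and angle between the z axis of cell2_mid and the x axis of cradle3, either way round below 0.17 rad)) and ((distance between cell3_mid and cradle1 below 0.012 m and angle between the z axis of cell3_mid and the x axis of cradle1, either way round below 0.17 rad) or (distance between cell3_mid and cradle2 below 0.012 m and angle between the z axis of cell3_mid and the x axis of cradle2, either way round below 0.17 rad) or (distance between cell3_mid and cradle3 below 0.012 m and angle between the z axis of cell3_mid and the x axis of cradle3, either way round below 0.17 rad)) and ((distance between cell4_mid and cradle1 below 0.012 m and angle between the z axis of cell4_mid and the x axis of cradle1, either way round below 0.17 rad) or (distance between cell4_mid and cradle2 below 0.012 m and angle between the z axis of cell4_mid and the x axis of cradle2, either way round below 0.17 rad) or (distance between cell4_mid and cradle3 below 0.012 m and angle between the z axis of cell4_mid and the x axis of cradle3, either way round below 0.17 rad)) and value of joint carriage below 0.012 m), for 0.3 s.
3. the loaded carriage is fully home (((distance between cell1_mid and cradle1 below 0.012 m and angle between the z axis of cell1_mid and the x axis of cradle1, either way round below 0.17 rad) or (distance between cell1_mid and cradle2 below 0.012 m and angle between the z axis of cell1_mid and the x axis of cradle2, either way round below 0.17 rad) or (distance between cell1_mid and cradle3 below 0.012 m and angle between the z axis of cell1_mid and the x axis of cradle3, either way round below 0.17 rad)) and ((distance between cell2_mid and cradle1 below 0.012 m and angle between the z axis of cell2_mid and the x axis of cradle1, either way round below 0.17 rad) or (distance between cell2_mid and cradle2 below 0.012 m and angle between the z axis of cell2_mid and the x axis of cradle2, either way round below 0.17 rad) or (distance between cell2_mid and cradle3 below 0.012 m and angle between the z axis of cell2_mid and the x axis of cradle3, either way round below 0.17 rad)) and ((distance between cell3_mid and cradle1 below 0.012 m and angle between the z axis of cell3_mid and the x axis of cradle1, either way round below 0.17 rad) or (distance between cell3_mid and cradle2 below 0.012 m and angle between the z axis of cell3_mid and the x axis of cradle2, either way round below 0.17 rad) or (distance between cell3_mid and cradle3 below 0.012 m and angle between the z axis of cell3_mid and the x axis of cradle3, either way round below 0.17 rad)) and ((distance between cell4_mid and cradle1 below 0.012 m and angle between the z axis of cell4_mid and the x axis of cradle1, either way round below 0.17 rad) or (distance between cell4_mid and cradle2 below 0.012 m and angle between the z axis of cell4_mid and the x axis of cradle2, either way round below 0.17 rad) or (distance between cell4_mid and cradle3 below 0.012 m and angle between the z axis of cell4_mid and the x axis of cradle3, either way round below 0.17 rad)) and value of joint carriage above 0.055 m), for 0.2 s.
At the end, for the whole second after the job is handed in: Every cell present lies at rest in a cradle (centre within 12 mm, length within 10 degrees of the cradle's), the carriage is home (over 55 of 60 mm), the knob is locked (under 0.2 rad), and the cover lies at rest over the box (within 12 mm each way, square within 7 degrees) (all of step 3 and linear speed of each of cell1, cell2, cell3, cell4, cover below 0.02 m/s and value of joint knob below 0.2 rad and x of cover_grip in the frame of store between -0.012 and 0.012 m and y of cover_grip in the frame of store between -0.012 and 0.012 m and angle between the x axis of cover_grip and the x axis of store, either way round below 0.12 rad and z of cover_grip in the frame of store below 0.095 m); the robot touches nothing.
It fails at once if the cover is lifted off the box (more than 40 mm up) or tipped (z of cover_grip in the frame of store above 0.129 m or angle between cover_grip's own z axis and vertical above 0.5 rad).
It fails at once if a bystander is moved more than 30 mm (distance of any of spool, driver, fluxjar from where it was at the start of the episode above 0.03 m).
Of cell1, cell2, cell3, cell4 only 2 to 3 are there at a start; the rules pass over those that are not, and their reading is None.
At some moment in a run one of cover may be knocked a few centimetres aside while the robot is not near it.
It also fails if it takes over 208 s, if anything falls off the work surface, if the arm or the gripper's body presses on something with over 40 N, if the wrist force passes 120 N, or if a joint passes its speed limit or range.

## Robot

A 6-joint arm with a two-finger parallel gripper is mounted at the origin on the work surface. World frame = base frame: x ahead of the robot, y to its left, z up, the work surface at z = 0. Lengths are in mm, angles in rad, forces in N, time in s.
With the tool pointing down it reaches from about 275 to 750 mm from the base axis. Payload 10.2 kg.
Tool frame: the origin (TCP) lies at the very end of the fingers, on their centre line; the grasp point (between the pads) lies 19 mm behind it (ctrl.hold_point_z is the distance from the TCP to the grasp point, in mm); z points along the fingers, y is the direction in which the jaws open and shut (so a half turn about z gives the same grasp; the last joint's range is limited). The gripper opens to 85 mm and grips with 20 to 120 N. Pads are 22 mm wide; open, the fingers measure 114 mm over their backs; the gripper's body (76 mm by 85 mm) begins 54 mm behind the grasp point. The pads swing forward as they close: fully open they stand 13 mm farther back than shut.
Start: joints at [1.064, 0.313, 1.498, -0, 1.331, -0.223], TCP at [147.016, 504.002, 231.294] pointing down, gripper open.
Joint ranges: [-2.94, 2.94], [-0.97, 2.17], [0.19, 2.56], [-1.23, 4.37], [0.02, 3.11], [-2.88, 2.88]. Speed limits (rad/s): [2.39, 2.39, 3.01, 3.14, 3.14, 3.14].

## Interface

Orientations are given as a unit quaternion [w, x, y, z].
In Python, from rig import readout, cams, workorder, spotter, ctrl gives the robot as it stands.
- The arm moves only by the tool step_arm, never from a script. Its argument "plan" is text: rows parted by semicolons, each of 5 numbers parted by spaces: the shift along the tool's x, y, z in cm, then the turn about the tool's z in degrees, then the opening in per cent of the stroke, from 0 (shut) to 100 (fully open). In form: x y z twist gripper; .... A call has 1 to 10 rows; each row is the pose to reach, as a shift and turn from the pose commanded when the call began, along the tool's axes at that moment; what a row does not reach only later rows make up. A row lasts 1/10 s, in which the tool goes at most 50 mm and 8.59 degrees, less where a joint would pass 70% of its speed; a pose out of reach is approached as far as the arm can. A call with a gripper value outside its range is refused whole. The fingers move at their own pace and stop on an object; "grip_force" is the grip in N (left out, the last holds). Time passes only in rows, so rows that repeat a pose let the fingers close. It gives the time, the measured TCP pose, the force and the opening at its end, in the units of the state.
- readout.sense(): the state, without advancing time (a new reading comes with each control period).
- cams.capture(name): name is "side" or "top"; returns (picture, depth): 480x640x3 uint8, red, green, blue; 480x640 float32, mm along the optical axis (not along the pixel's ray), 0 where there is no reading.
- cams.camera_info(name): a dict with "vfov" (degrees; the focal length in pixels is half the picture's height over the tangent of half this angle, whatever the lens; pixels are square), "cx", "cy" (the principal point, pixels), "rvec" (rotation vector, rad) and "tvec" (3), from world to camera coordinates, as OpenCV has them. Camera axes: x right, y down, z forward; pixel columns grow to the right and rows downward; lengths in mm; the calibration is good to about 2 mm. A picture is of the moment at which its call begins. camera_info takes no time and is no camera call.
- workorder.finish_job(): hands the job in, once; it reports no verdict.
Trained networks look in the newest picture that a camera, given by its name, has taken for a name from the list of things; names that differ only in an ending like _2 or _b are one class to them, and where a whole thing is asked for, a point or a joint stands for the part that bears it (a point fixed in the world has none). Each returns a list of dicts, best first, with "conf" (0 to 1); they miss things now and then, are a little off and sometimes report something else, mostly with a low value. They report only what shows in the picture. A call takes as long as a camera call.
- spotter.regions_of(camera, target): "pixels" (480x640 bool, what is visible of it) and "extent" ([centre column, centre row, width, height] in pixels, round what is visible of it).
The state is a dict: "time_s": time; "joints": joint angles; "dq": joint speeds; "tau": joint torques, N m; "eef_pos": TCP position; "ee_rot": TCP orientation; "force": force on the tool from outside, world axes, zero at the start; "wrist_torque": the same for the moment, N m; "grip_width": opening from 0.0 (shut) to 1.0 (fully open).
Only numpy, scipy, OpenCV 4.12 (cv2) and the standard library are available. Lean on these libraries where they do the work, as an engineer would, in place of code of your own. Each camera call takes 0.05 s, during which the arm holds its last target. There are 200 camera calls.

## Working session

There is one attempt and no reset: what is moved stays moved. The work goes in short steps, Python scripts to look and compute and a tool call to move; the robot and the scene stay as the last step left them, time stands still between calls to the robot, and variables do not carry over. Pictures are saved under pics/ and viewed, about 12 in all and at most 16, crops included, and the job is handed in when it is done.

Besides the shell and the picture viewer there is one more tool, called after "Request:" as name(argument=value, ...) on one line, values as JSON. step_arm: Moves the arm, as the interface text tells. Its arguments: {"type":"object","properties":{"plan":{"type":"string"},"grip_force":{"type":"number"}},"required":["plan"]}

```bash
mkdir -p pics; ls; cat > h.py <<'E'
import numpy as np, cv2
from rig import readout, cams, workorder, spotter, ctrl
def cap(n, save=None):
    p,d=cams.capture(n)
    if save: cv2.imwrite('pics/'+save,cv2.cvtColor(p,cv2.COLOR_RGB2BGR))
    return p,d
def K(n):
    i=cams.camera_info(n); f=240/np.tan(np.radians(i['vfov'])/2)
    R=cv2.Rodrigues(np.array(i['rvec'],float))[0]; return f,i['cx'],i['cy'],R,np.array(i['tvec'],float).ravel()
def cloud(n,d):
    f,cx,cy,R,t=K(n); v,u=np.mgrid[:480,:640]
    P=np.stack([(u-cx)*d/f,(v-cy)*d/f,d],-1)
    W=(P-t)@R; W[d<=0]=np.nan; return W
def proj(n,p):
    f,cx,cy,R,t=K(n); c=R@np.array(p,float)+t; return f*c[0]/c[2]+cx,f*c[1]/c[2]+cy
E
python3 - <<'E'
from h import *
for n in('top','side'):
    i=cams.camera_info(n); print(i); f,cx,cy,R,t=K(n); print(-R.T@t)
    p,d=cap(n,n+'1.png'); np.save('pics/'+n+'1.npy',cloud(n,d))
print(readout.sense()); print(ctrl.hold_point_z)
E
```

```text
pics
{'vfov': 53.100767307948416, 'cx': 324.6598964616082, 'cy': 240.69626747700192, 'rvec': array([ 2.15943595, -2.11028346,  0.22293767]), 'tvec': array([ 27.69959118, 544.63868895, 955.21759601])}
[ 358.88026075   61.50645682 1037.91191283]
{'vfov': 55.78799139251676, 'cx': 325.3587462037652, 'cy': 239.39238170093464, 'rvec': array([ 2.06809587, -0.0294965 ,  0.04778786]), 'tvec': array([-538.06163878,   99.60429982,  979.03565809])}
[ 491.88410122 -833.99644218  566.07608046]
{'time_s': 0.1, 'joints': array([ 1.06361213e+00,  3.13372144e-01,  1.49834623e+00, -8.75267312e-06,
        1.33100896e+00, -2.23366400e-01]), 'dq': array([-0.00151706, -0.00121702, -0.0026234 , -0.00071109,  0.00091915,
        0.00144363]), 'tau': array([ 2.20851121e-03, -4.12903440e+01, -2.60144019e+01, -2.02455308e-04,
        3.03422472e-03, -2.81279290e-05]), 'eef_pos': array([146.89548067, 503.79345694, 230.80911399]), 'ee_rot': array([-1.98688524e-04,  1.41432027e-01,  9.89947807e-01, -5.31431264e-04]), 'force': array([-0.56967672,  0.3257641 ,  0.21501807]), 'wrist_torque': array([ 0.0311032 , -0.00333633, -0.02188451]), 'grip_width': 1.000410810775662}
18.700000000000003
```

View pics/top1.png

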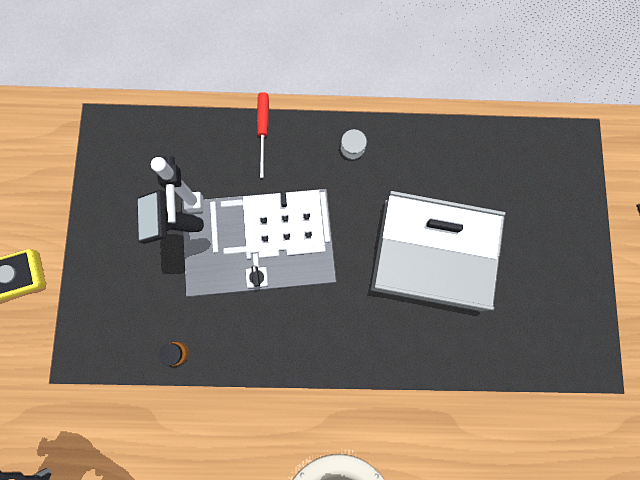

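View pics/side1.png

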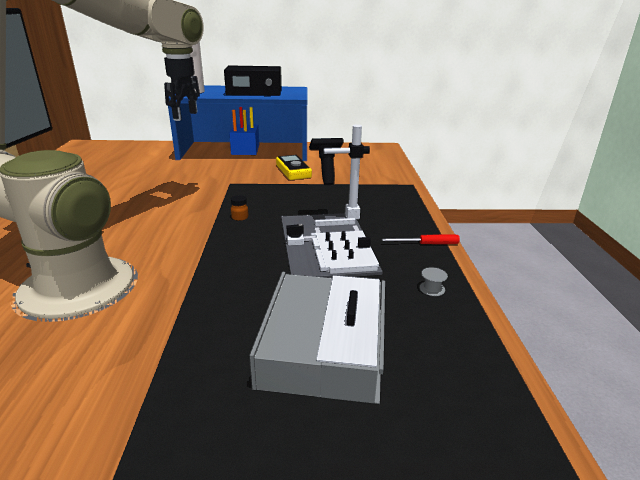

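Top view: the cover's bar is at (445,225), the box spans columns 372–505 and the stage 185–335. The knob is at (256,277), six V blocks are around (285,228), and the carriage handle is at (284,200). The side view agrees. Next I'll fit poses from the depth cloud.

```bash
python3 - <<'E'
from h import *
W=np.load('pics/top1.npy'); p=cv2.cvtColor(cv2.imread('pics/top1.png'),cv2.COLOR_BGR2RGB)
z=W[...,2]; v,u=np.mgrid[:480,:640]
def rect(m,name):
    P=W[m][:,:2].astype(np.float32); r=cv2.minAreaRect(P); print(name,m.sum(),'rect',np.round(r[0],1),np.round(r[1],1),round(r[2],2),'med',np.round(np.median(W[m],0),1))
B=(u>355)&(u<520)&(v>180)&(v<325)
dark=p.max(-1)<70
rect(B&(z>60)&(z<85),'box')
rect(B&(z>90)&(z<115),'bar')
br=(p.min(-1)>235)
rect(B&br&(z>65)&(z<85),'plate')
C=(u>180)&(u<340)&(v>180)&(v<300)
rect((u>270)&(u<296)&(v>185)&(v<212)&(z>30)&(z<60)&dark,'chandle')
rect((u>235)&(u<275)&(v>262)&(v<300)&(z>43)&(z<62),'knobbar')
rect((u>235)&(u<275)&(v>258)&(v<300)&(z>22)&(z<40),'disc')
m=(u>250)&(u<325)&(v>205)&(v<250)&(z>30)&(z<60)
n,l,s,c=cv2.connectedComponentsWithStats(m.astype(np.uint8))
for i in range(1,n): print('blk',s[i],np.round(W[l==i].mean(0),1))
rect(C&(z>6)&(z<14),'base')
E
```

```text
box 11297 rect [ 529.5 -196.8] [244.4 206.2] 80.56 med [ 524.  -194.7   71.5]
bar 276 rect [ 574.9 -200.7] [69.7 14.9] 80.4 med [ 573.7 -200.   101.4]
plate 4503 rect [ 529.8 -196.7] [243.3 184.2] 80.59 med [ 573.7 -200.2   74.3]
chandle 30 rect [636.4 131. ] [29.7 10. ] 7.84 med [633.7 130.6  45.2]
knobbar 126 rect [467.8 182.6] [41.7 12.6] 8.42 med [467.  182.2  53.8]
disc 283 rect [474.3 182.8] [55.1 44.2] 4.8 med [467.2 176.2  28.1]
blk [303 213   7   6  39] [600.   80.9  37.9]
blk [281 215   8   6  39] [594.8 127.2  38.6]
blk [260 217   7   6  36] [589.5 172.5  38.1]
blk [304 231   8   6  37] [560.5  75.5  38.2]
blk [283 233   7   6  35] [555.  121.8  38.2]
blk [261 235   8   6  36] [549.4 167.8  38.6]
base 7356 rect [552.4 184.8] [340.3 253.4] 89.54 med [505.  239.    9.5]
```

```bash
python3 - <<'E'
import cv2
a=cv2.imread('pics/top1.png'); cv2.imwrite('pics/t2.png',cv2.resize(a[180:330,130:330],(800,600),interpolation=cv2.INTER_CUBIC))
E
```

```text
(no output)
```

View pics/t2.png

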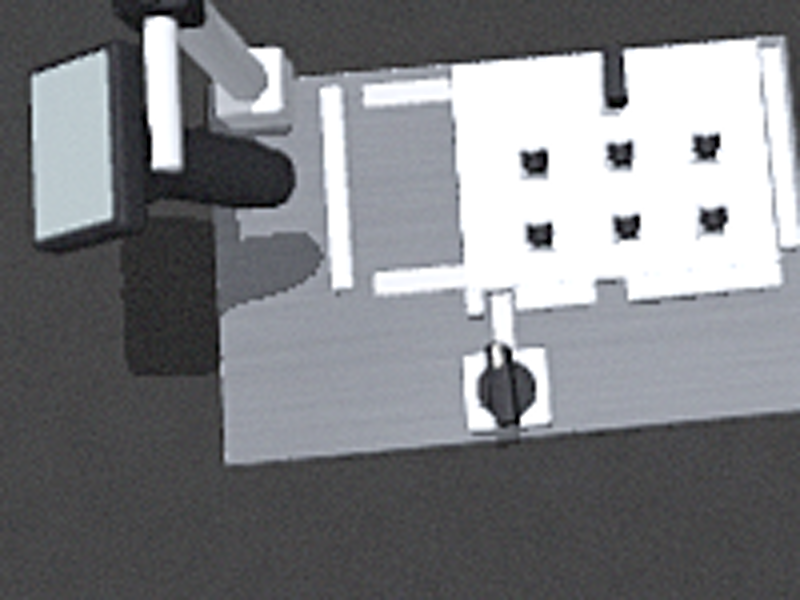

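The box's x axis is at yaw ≈ -9.5°, with the cover bar at (575,-201). The stage yaw is ≈ 7°, the middle cradle is at (575,124), the knob at (468,182.5) and the carriage handle at (636,131.5).

The tool can only point down. So I'll tip each cell over a V block's edge, letting it pivot in the grip.

```bash
cat >> h.py <<'E'
BO=np.array([577.3,-204.8]); BY=-9.5; SO=np.array([575.2,123.7]); SY=6.9   # box origin, mid cradle (carriage 0)
def loc(o,yaw,x,y):
    a=np.radians(yaw); return o+np.array([x*np.cos(a)-y*np.sin(a),x*np.sin(a)+y*np.cos(a)])
def psi():
    w,x,y,z=readout.sense()['ee_rot']; return np.degrees(np.arctan2(1-2*(x*x+z*z),2*(x*y-w*z)))
def go(x,y,z,ps=None):
    s=readout.sense(); p=s['eef_pos']; a=psi(); ps=a if ps is None else ps; r=np.radians(a)
    d=np.array([x,y,z])-p; tw=-((ps-a+180)%360-180)
    print('TCP',np.round(p,1),'psi',round(a,1),'-> %.2f %.2f %.2f %.1f'%((-np.sin(r)*d[0]+np.cos(r)*d[1])/10,(np.cos(r)*d[0]+np.sin(r)*d[1])/10,-d[2]/10,tw))
E
python3 -c "
from h import *
go(574.9,-200.7,150,-9.5)"
```

```text
TCP [146.9 503.8 230.8] psi 73.7 -> -60.82 -55.65 8.08 83.2
```

Request:
step_arm(plan="-60.82 -55.65 4 83.2 60;-60.82 -55.65 4 83.2 60;-60.82 -55.65 4 83.2 60;-60.82 -55.65 4 83.2 60;-60.82 -55.65 4 83.2 60;-60.82 -55.65 4 83.2 60;-60.82 -55.65 4 83.2 60;-60.82 -55.65 4 83.2 60;-60.82 -55.65 4 83.2 60;-60.82 -55.65 4 83.2 60")

```text
time_s: 1.1
eef_pos: [406.9, 75.2, 207.0]
ee_rot: [-0.0, 0.765, 0.644, 0.0]
force: [0.4, 0.7, 0.1]
grip_width: 0.599
```

```bash
python3 -c "
from h import *
go(574.9,-200.7,110,-9.5)"
```

```text
TCP [406.9  75.2 207. ] psi -9.8 -> -24.32 21.25 9.70 -0.3
```

Request:
step_arm(plan="-24.3 21.3 4 -0.3 50;-24.3 21.3 4 -0.3 50;-24.3 21.3 5 -0.3 50;-24.3 21.3 5 -0.3 50;-24.3 21.3 5 -0.3 50;-24.3 21.3 6 -0.3 50;-24.3 21.3 9.7 -0.3 50;-24.3 21.3 9.7 -0.3 50;-24.3 21.3 9.7 -0.3 50;-24.3 21.3 9.7 -0.3 50")

```text
time_s: 2.1
eef_pos: [576.8, -196.9, 111.7]
ee_rot: [0.001, 0.761, 0.649, 0.0]
force: [-0.5, -0.3, 0.5]
grip_width: 0.497
```

```bash
python3 -c "
from h import *
cap('side','s2.png');go(574.9,-200.7,80,-9.5)"
```

```text
TCP [ 576.9 -196.8  112.1] psi -9.1 -> -0.41 -0.14 3.21 0.4
```

Descend and grip (bar is 14 mm thick, opening 42 mm).

Request:
step_arm(plan="-0.4 -0.1 1.5 0.4 50;-0.4 -0.1 3.2 0.4 50;-0.4 -0.1 3.2 0.4 50;-0.4 -0.1 3.2 0.4 0;-0.4 -0.1 3.2 0.4 0;-0.4 -0.1 3.2 0.4 0;-0.4 -0.1 3.2 0.4 0;-0.4 -0.1 3.2 0.4 0", grip_force=40)

```text
time_s: 2.95
eef_pos: [575.5, -201.3, 79.9]
ee_rot: [0.001, 0.764, 0.646, 0.0]
force: [-1.7, 2.0, 6.4]
grip_width: 0.152
```

Request:
step_arm(plan="0 -1 0 0 0;0 -2.5 0 0 0;0 -4 0 0 0;0 -5.5 0 0 0;0 -7 0 0 0;0 -8.5 0 0 0;0 -9.3 0 0 0;0 -9.3 0 0 0;0 -9.3 0 0 0;0 -9.3 0 0 0")

```text
time_s: 3.95
eef_pos: [483.2, -186.2, 79.8]
ee_rot: [0.001, 0.763, 0.646, -0.0]
force: [-6.5, 0.9, 14.9]
grip_width: 0.151
```

Request:
step_arm(plan="0 0 0 0 50;0 0 0 0 50;0 0 0 0 50;0 0 -4 0 50;0 0 -8 0 50;0 -5 -10 0 50;0 -10 -12 0 50;0 -15 -12 0 50;0 -20 -12 0 50;0 -20 -12 0 50")

```text
time_s: 4.95
eef_pos: [282.8, -151.1, 197.8]
ee_rot: [-0.0, 0.764, 0.645, -0.0]
force: [0.9, -0.6, -0.2]
grip_width: 0.504
```

```bash
python3 - <<'E'
from h import *
p,d=cap('top','top3.png'); W=cloud('top',d); np.save('pics/top3.npy',W)
go(500,-200,200)
c=cv2.imread('pics/top3.png')[180:330,355:555]; cv2.imwrite('pics/t3c.png',cv2.resize(c,(800,600),interpolation=cv2.INTER_CUBIC))
E
```

```text
TCP [ 284.  -152.   198.2] psi -9.7 -> -1.11 22.10 -0.18 -0.0
```

View pics/t3c.png

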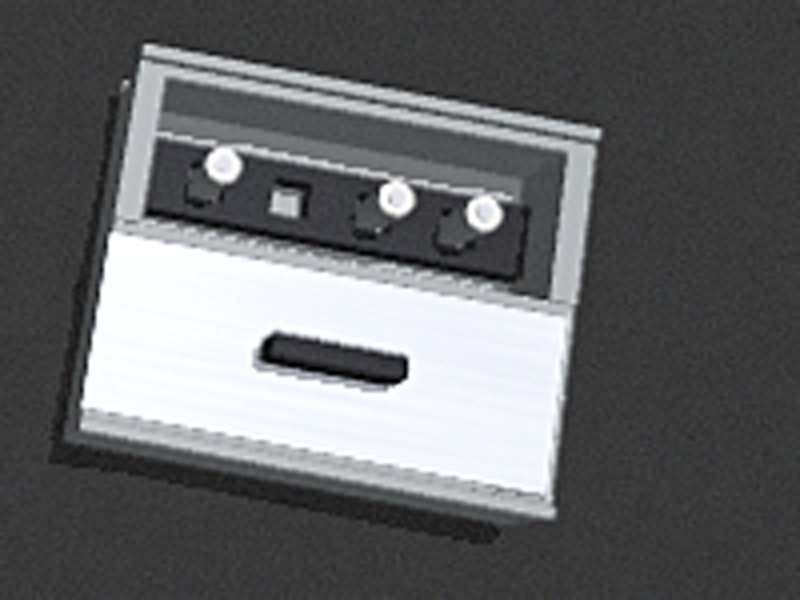

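The crop shows cells in pockets 1, 2 and 4 (tops at crop (485,213), (397,198), (224,165)). Pocket 3 is empty, and the cover sits on the deck.

```bash
python3 - <<'E'
from h import *
W=np.load('pics/top3.npy'); p=cv2.imread('pics/top3.png'); z=W[...,2]; v,u=np.mgrid[:480,:640]
f,cx,cy,R,t=K('top')
for q,y in(((411,221.3),69),((454.3,229.5),-23),((476.3,233.3),-69)):
    m=(np.hypot(u-q[0],v-q[1])<7)&(z>60)&(z<76); c=W[m].mean(0)
    r=R.T@np.array([(u[m].mean()-cx)/f,(v[m].mean()-cy)/f,1]); o=-R.T@t; P=o+r*(68-o[2])/r[2]
    print(m.sum(),np.round(c,1),np.round(P,1),'pred',loc(BO,BY,0,y).round(1))
m=(u>355)&(u<520)&(v>180)&(v<325)&(z>90)&(z<115)
print(cv2.minAreaRect(W[m][:,:2].astype(np.float32)))
go(*loc(BO,BY,0,-69),150,80.5)
E
```

```text
63 [ 587.2 -136.5   65.6] [ 586.6 -136.    68. ] pred [ 588.7 -136.7]
63 [ 572.3 -226.8   65.5] [ 571.7 -226.    68. ] pred [ 573.5 -227.5]
66 [ 565.3 -272.3   65.5] [ 564.7 -271.5   68. ] pred [ 565.9 -272.9]
((484.32659912109375, -185.66415405273438), (69.10192108154297, 14.422157287597656), 80.7197036743164)
TCP [ 284.  -152.   198.2] psi -9.7 -> -7.19 29.82 4.82 -90.2
```

Request:
step_arm(plan="-7.1 29.7 4.8 -90.2 45;-7.1 29.7 4.8 -90.2 45;-7.1 29.7 4.8 -90.2 45;-7.1 29.7 4.8 -90.2 45;-7.1 29.7 4.8 -90.2 45;-7.1 29.7 4.8 -90.2 45;-7.1 29.7 4.8 -90.2 45;-7.1 29.7 4.8 -90.2 45;-7.1 29.7 4.8 -90.2 45;-7.1 29.7 4.8 -90.2 45")

```text
time_s: 6.0
eef_pos: [568.1, -271.7, 148.8]
ee_rot: [-0.0, 0.115, 0.993, 0.0]
force: [0.1, 0.2, 0.0]
grip_width: 0.448
```

```bash
sed -i 's/577.3,-204.8/576.0,-204.3/' h.py; python3 -c "
from h import *
print(readout.sense()['joints']);go(565,-272.2,36,80.5)"
```

```text
[-6.31838379e-01  6.10862108e-01  1.26535732e+00  1.47149189e-04
  1.26614824e+00 -1.97175962e+00]
TCP [ 568.1 -271.7  148.8] psi 76.8 -> 0.29 -0.12 11.28 -3.7
```

Request:
step_arm(plan="0.3 -0.1 4 -3.7 45;0.3 -0.1 6.5 -3.7 45;0.3 -0.1 9 -3.7 45;0.3 -0.1 11.3 -3.7 45;0.3 -0.1 11.3 -3.7 45;0.3 -0.1 11.3 -3.7 0;0.3 -0.1 11.3 -3.7 0;0.3 -0.1 11.3 -3.7 0;0.3 -0.1 11.3 -3.7 0;0.3 -0.1 11.3 -3.7 0", grip_force=25)

```text
time_s: 7.0
eef_pos: [564.4, -272.9, 38.0]
ee_rot: [0.001, 0.087, 0.996, -0.001]
force: [0.6, -3.2, 1.3]
grip_width: 0.202
```

```bash
python3 -c "
from h import *
go(565,-272.2,36,80.5);go(*loc(SO,SY,38,-46),140,96.9);print(readout.sense()['grip_width']*85)"
```

```text
TCP [ 564.4 -272.9   38. ] psi 80.1 -> -0.05 0.08 0.20 -0.4
TCP [ 564.4 -272.9   38. ] psi 80.1 -> 0.80 35.95 -10.20 -16.8
17.203866865573023
```

Request:
step_arm(plan="0 0 -4 0 0;0 0 -8 0 0;0 4 -10.2 -3 0;0.3 9 -10.2 -8 0;0.5 14 -10.2 -16.8 0;0.7 19 -10.2 -16.8 0;0.8 24 -10.2 -16.8 0;0.8 29 -10.2 -16.8 0;0.8 33.5 -10.2 -16.8 0;0.8 36 -10.2 -16.8 0")

```text
time_s: 8.0
eef_pos: [617.5, 87.6, 139.1]
ee_rot: [-0.0, -0.061, 0.998, 0.001]
force: [0.6, -0.2, -1.0]
grip_width: 0.203
```

```bash
python3 - <<'E'
from h import *
go(*loc(SO,SY,38,-46),140,96.9)
p,d=cap('top','top4.png'); cap('side','s4.png')
a=cv2.imread('pics/top4.png')[170:290,240:400];b=cv2.imread('pics/s4.png')[140:290,270:470]
cv2.imwrite('pics/c4.png',np.hstack([cv2.resize(a,(400,300),interpolation=cv2.INTER_CUBIC),cv2.resize(b,(400,300),interpolation=cv2.INTER_CUBIC)]))
E
```

```text
TCP [617.5  87.6 139.1] psi 97.0 -> -0.03 -0.51 -0.09 0.1
```

View pics/c4.png

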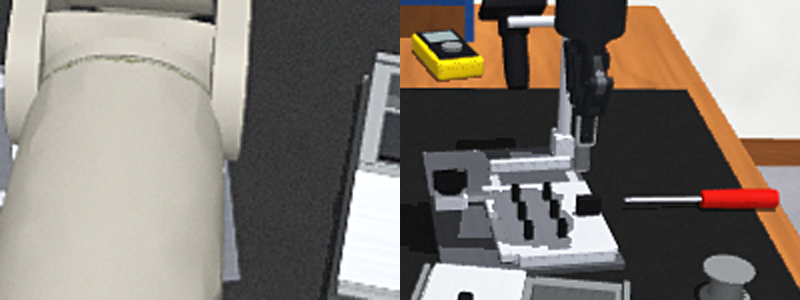

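Side view: the cell is held upright above the +x end of cradle 1, and the top view is blocked by the arm. Next I'll lower it beside the block.

Request:
step_arm(plan="0 -0.5 2 0 0;0 -0.5 4 0 0;0 -0.5 6 0 0;0 -0.5 7.5 0 0;0 -0.5 7.9 0 0;0 -0.5 7.9 0 0;0 -0.5 7.9 0 0")

```text
time_s: 8.8
eef_pos: [619.1, 78.6, 61.0]
ee_rot: [0.001, -0.06, 0.998, -0.0]
force: [0.9, -0.1, -0.3]
grip_width: 0.198
```

```bash
python3 - <<'E'
from h import *
go(*loc(SO,SY,38,-46),60,96.9); print(readout.sense()['force'])
cap('side','s5.png')
b=cv2.imread('pics/s5.png')[170:290,290:450]
cv2.imwrite('pics/c5.png',cv2.resize(b,(800,600),interpolation=cv2.INTER_CUBIC))
E
```

```text
TCP [619.1  78.6  61. ] psi 96.9 -> 0.01 0.40 0.10 -0.0
[ 0.947014   -0.09284871 -0.28358766]
```

View pics/c5.png

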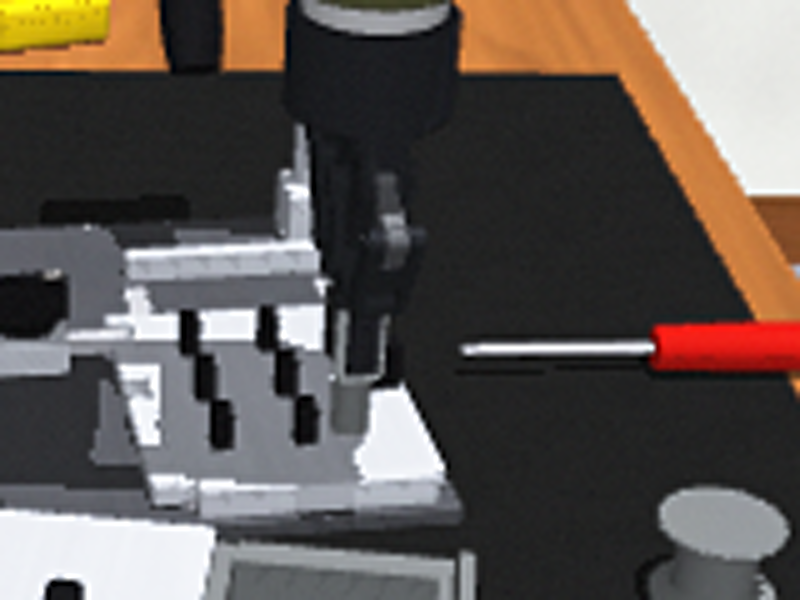

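Request:
step_arm(plan="0 0.4 0.1 0 0;0.6 0.4 0.1 0 0;1.2 0.4 0.1 0 0;1.8 0.4 0.2 0 0;2.4 0.4 0.4 0 0;3.0 0.4 0.6 0 0;3.6 0.4 0.8 0 0;3.6 0.4 0.8 0 0", grip_force=20)

```text
time_s: 9.65
eef_pos: [582.6, 78.2, 53.0]
ee_rot: [0.001, -0.06, 0.998, -0.0]
force: [2.4, 0.2, 3.7]
grip_width: 0.199
```

```bash
python3 - <<'E'
from h import *
go(*loc(SO,SY,-20,-46),44,96.9); print(readout.sense()['force'],readout.sense()['grip_width']*85)
cap('side','s6.png')
b=cv2.imread('pics/s6.png')[170:290,290:450]
cv2.imwrite('pics/c6.png',cv2.resize(b,(800,600),interpolation=cv2.INTER_CUBIC))
E
```

```text
TCP [582.6  78.2  53. ] psi 96.9 -> 2.19 0.00 0.90 -0.0
[2.35502858 0.2220997  3.6688626 ] 16.907438724982235
```

View pics/c6.png

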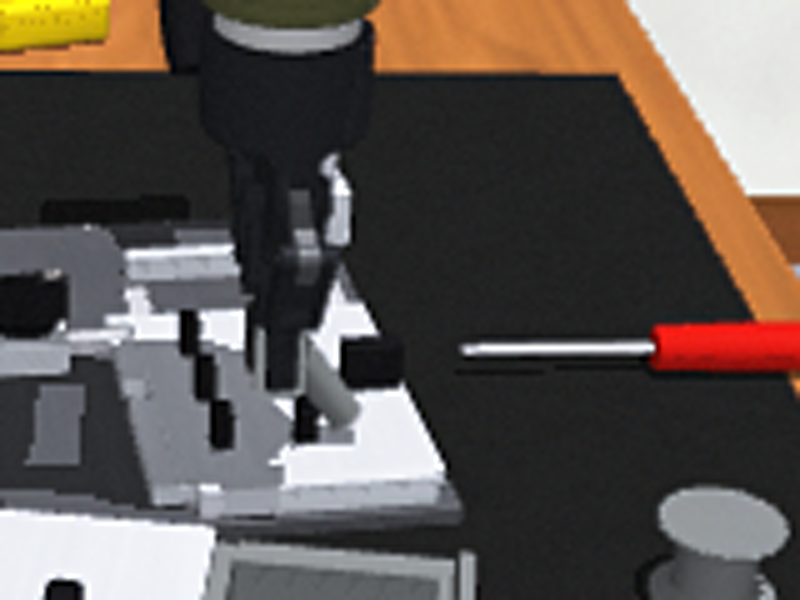

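The cell is pivoting over the block as planned (its bottom end is at about (345,415)). Continue.

Request:
step_arm(plan="0.4 0 0 0 0;0.8 0 0.1 0 0;1.2 0 0.3 0 0;1.6 0 0.5 0 0;1.9 0 0.7 0 0;2.2 0 0.9 0 0;2.2 0 0.9 0 0")

```text
time_s: 10.4
eef_pos: [559.7, 75.8, 42.7]
ee_rot: [-0.001, -0.06, 0.998, 0.0]
force: [-1.1, -1.3, 1.7]
grip_width: 0.2
```

```bash
python3 - <<'E'
from h import *
go(*loc(SO,SY,-20,-46),44,96.9); print(readout.sense()['force'],readout.sense()['grip_width']*85)
cap('side','s7.png')
b=cv2.imread('pics/s7.png')[170:290,290:450]
cv2.imwrite('pics/c7.png',cv2.resize(b,(800,600),interpolation=cv2.INTER_CUBIC))
E
```

```text
TCP [559.7  75.8  42.7] psi 96.9 -> -0.12 -0.03 -0.13 -0.0
[-1.05448269 -1.26427946  1.73306534] 17.030853861052726
```

View pics/c7.png

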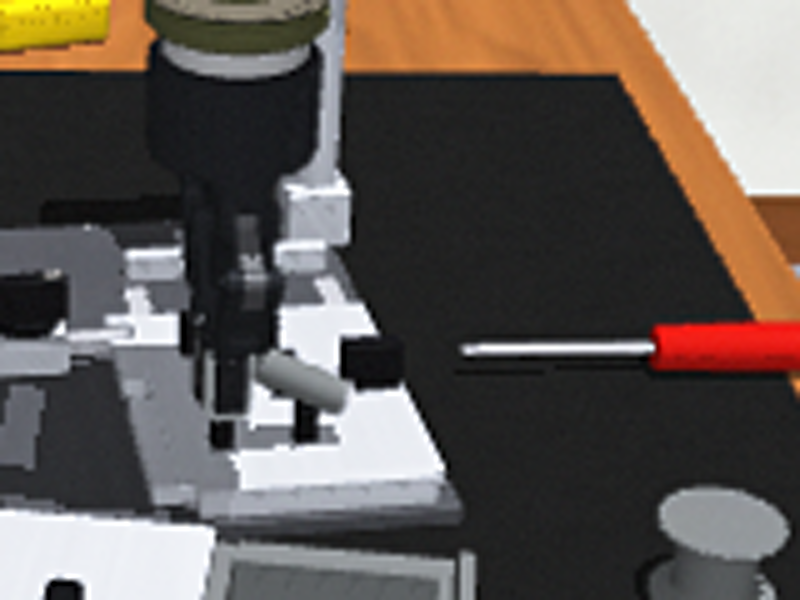

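The cell lies across the +x block, tilted about 20°. I'll release it gently and keep the fingers as a fence.

Request:
step_arm(plan="0 0 0 0 24;0 0 0 0 28;0 0 0 0 30;0 0 0 0 32;0 0 0 0 36;0 0 0 0 40;0 0 -2 0 40;0 0 -5 0 40;0 0 -9 0 40;0 0 -12 0 40")

```text
time_s: 11.45
eef_pos: [560.8, 75.8, 165.4]
ee_rot: [0.001, -0.06, 0.998, -0.0]
force: [0.5, -0.1, -0.5]
grip_width: 0.397
```

```bash
python3 - <<'E'
from h import *
go(572,-226.6,150,80.5);go(572,-226.6,160,80.5)
cap('side','s8.png')
b=cv2.imread('pics/s8.png')[170:290,290:450]
cv2.imwrite('pics/c8.png',cv2.resize(b,(800,600),interpolation=cv2.INTER_CUBIC))
E
```

```text
TCP [560.8  75.8 165.4] psi 96.9 -> 2.51 -30.16 1.54 16.4
TCP [560.8  75.8 165.4] psi 96.9 -> 2.51 -30.16 0.54 16.4
```

View pics/c8.png

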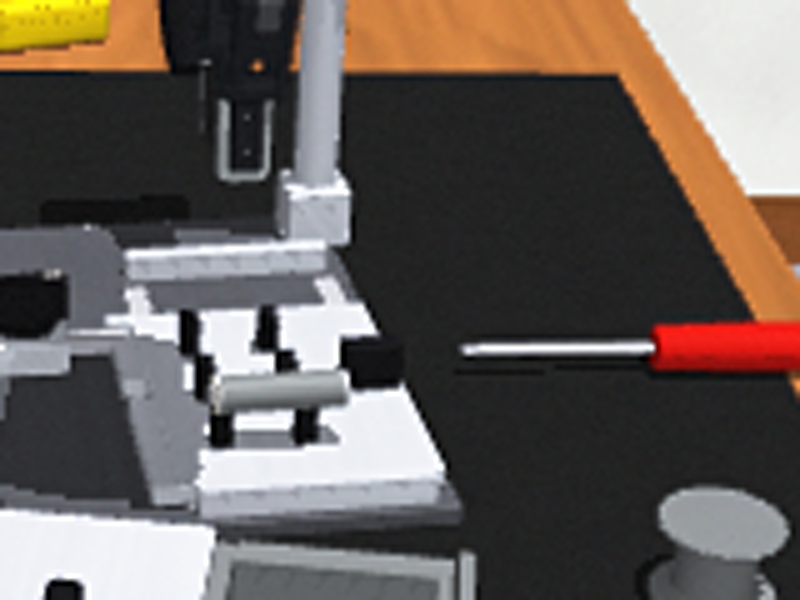

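The cell lies in cradle 1, perhaps 6 mm towards +x. I'll check that with the top camera while fetching the next cell.

Request:
step_arm(plan="0.5 -5 0.5 0 45;1 -10 0.5 4 45;1.5 -15 0.5 8 45;2 -20 0.5 12 45;2.3 -25 0.5 16.4 45;2.5 -30.2 0.5 16.4 45;2.5 -30.2 2 16.4 45;2.5 -30.2 4 16.4 45;2.5 -30.2 4 16.4 45;2.5 -30.2 4 16.4 45")

```text
time_s: 12.5
eef_pos: [572.0, -226.5, 123.2]
ee_rot: [-0.0, 0.083, 0.997, 0.0]
force: [0.3, 0.5, 0.7]
grip_width: 0.449
```

```bash
cat >> h.py <<'E'
def cellfit(tag):
    p,d=cap('top',tag+'.png'); W=cloud('top',d); np.save('pics/'+tag+'.npy',W); z=W[...,2]
    L=(W[...,:2]-SO); a=np.radians(SY); lx=L[...,0]*np.cos(a)+L[...,1]*np.sin(a); ly=-L[...,0]*np.sin(a)+L[...,1]*np.cos(a)
    for k,y0 in((1,-46),(2,0),(3,46)):
        m=(abs(lx)<48)&(abs(ly-y0)<20)&(z>46)&(z<70)
        if m.sum()<20: print(k,'n',m.sum()); continue
        r=cv2.minAreaRect(np.stack([lx[m],ly[m]],-1).astype(np.float32)); print('cradle',k,m.sum(),'c',np.round(r[0],1),np.round(r[1],1),round(r[2],1),'zmax',np.round(np.percentile(z[m],95),1),'x',lx[m].min().round(1),lx[m].max().round(1))
E
python3 - <<'E'
from h import *
cellfit('top9'); go(572,-226.6,56,80.5)
E
```

```text
cradle 1 256 c [  6.3 -45.3] [65.2 17.8] 0.1 zmax 58.8 x -26.3 38.9
2 n 0
3 n 0
TCP [ 572.3 -226.7  123.9] psi 80.5 -> 0.03 0.00 6.79 0.0
```

Request:
step_arm(plan="0 0 3 0 45;0 0 6 0 45;0 0 8.6 0 45;0 0 8.6 0 45;0 0 8.6 0 0;0 0 8.6 0 0;0 0 8.6 0 0;0 0 8.6 0 0;0 0 8.6 0 0", grip_force=25)

```text
time_s: 13.45
eef_pos: [572.8, -227.8, 39.0]
ee_rot: [0.002, 0.083, 0.997, -0.001]
force: [-0.1, -1.7, 7.3]
grip_width: 0.2
```

```bash
python3 -c "
from h import *
print(readout.sense()['grip_width']*85);go(*loc(SO,SY,-38,0),145,96.9)"
```

```text
16.98703868288294
TCP [ 572.8 -227.8   39. ] psi 80.5 -> 9.22 33.63 -10.60 -16.4
```

Request:
step_arm(plan="0 0 -4 0 0;0 0 -8 0 0;1 4 -10.6 -3 0;2.5 9 -10.6 -8 0;4 14 -10.6 -16.4 0;5.5 19 -10.6 -16.4 0;7 24 -10.6 -16.4 0;8.3 29 -10.6 -16.4 0;9.2 33.6 -10.6 -16.4 0;9.2 33.6 -10.6 -16.4 0")

```text
time_s: 14.45
eef_pos: [535.7, 124.3, 143.7]
ee_rot: [0.0, -0.062, 0.998, 0.001]
force: [-0.4, -0.1, -0.5]
grip_width: 0.203
```

Request:
step_arm(plan="0 0 0 0 0;0 0 2 0 0;0 0 4 0 0")

```text
time_s: 14.75
eef_pos: [537.2, 118.2, 103.1]
ee_rot: [0.001, -0.059, 0.998, -0.0]
force: [0.1, 0.2, -1.0]
grip_width: 0.2
```

```bash
python3 -c "
from h import *
print(readout.sense()['grip_width']*85);go(*loc(SO,SY,-38,0),61,96.9)"
```

```text
16.96402136447222
TCP [537.2 118.2 103.1] psi 96.8 -> -0.04 0.09 4.21 -0.1
```

Request:
step_arm(plan="0 0.1 2 0 0;0 0.1 3.5 0 0;0 0.1 4.2 0 0;0 0.1 4.2 0 0;-0.6 0.1 4.2 0 0;-1.2 0.1 4.2 0 0;-1.8 0.1 4.3 0 0;-2.4 0.1 4.5 0 0;-3.0 0.1 4.7 0 0;-3.6 0.1 4.9 0 0", grip_force=20)

```text
time_s: 15.75
eef_pos: [572.9, 124.6, 54.9]
ee_rot: [0.0, -0.06, 0.998, -0.0]
force: [-3.7, -2.4, 0.8]
grip_width: 0.204
```

```bash
python3 - <<'E'
from h import *
print(readout.sense()['force'],readout.sense()['grip_width']*85);go(*loc(SO,SY,24,0),44,96.9)
cap('side','s10.png')
b=cv2.imread('pics/s10.png')[170:290,290:450]
cv2.imwrite('pics/c10.png',cv2.resize(b,(800,600),interpolation=cv2.INTER_CUBIC))
E
```

```text
[-3.65383556 -2.44753042  0.75299929] 17.31145479147019
TCP [572.9 124.6  54.9] psi 96.9 -> -2.61 -0.11 1.09 -0.0
```

View pics/c10.png

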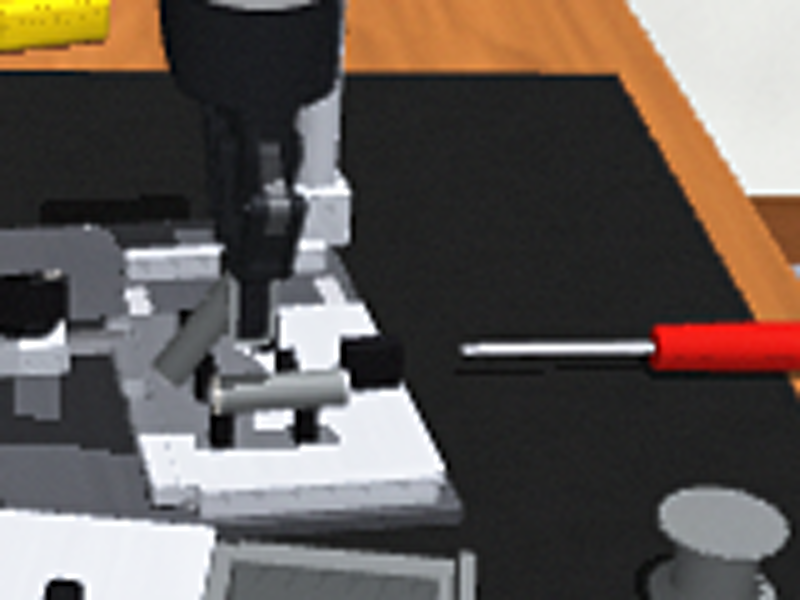

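Cell 2 is tipping correctly over the -x block. Continue and release.

Request:
step_arm(plan="-0.5 -0.1 0.1 0 0;-1 -0.1 0.3 0 0;-1.5 -0.1 0.5 0 0;-1.9 -0.1 0.7 0 0;-2.3 -0.1 0.9 0 0;-2.6 -0.1 1.1 0 0;-2.6 -0.1 1.1 0 0;-2.6 -0.1 1.1 0 24;-2.6 -0.1 1.1 0 28;-2.6 -0.1 1.1 0 30")

```text
time_s: 16.8
eef_pos: [598.4, 127.1, 43.2]
ee_rot: [0.0, -0.06, 0.998, 0.0]
force: [-0.0, -0.5, 1.0]
grip_width: 0.3
```

Request:
step_arm(plan="0 0 0 0 32;0 0 0 0 36;0 0 0 0 40;0 0 -2 0 40;0 0 -5 0 40;0 0 -9 0 40;0 0 -12 0 40")

```text
time_s: 17.5
eef_pos: [598.5, 127.0, 165.5]
ee_rot: [0.001, -0.06, 0.998, -0.0]
force: [0.3, 0.4, -0.8]
grip_width: 0.4
```

```bash
python3 - <<'E'
from h import *
go(587,-136.3,150,80.5)
E
```

```text
TCP [598.5 127.  165.5] psi 96.9 -> 4.30 -26.00 1.55 16.4
```

Request:
step_arm(plan="0.8 -5 0.5 0 45;1.6 -10 0.5 4 45;2.4 -15 0.5 8 45;3.2 -20 0.5 12 45;4 -24 0.5 16.4 45;4.3 -26 0.5 16.4 45;4.3 -26 2 16.4 45;4.3 -26 4 16.4 45;4.3 -26 4 16.4 45;4.3 -26 4 16.4 45")

```text
time_s: 18.5
eef_pos: [586.9, -136.2, 123.5]
ee_rot: [0.0, 0.083, 0.997, 0.0]
force: [1.0, -0.0, 1.1]
grip_width: 0.449
```

```bash
python3 - <<'E'
from h import *
cellfit('top11'); go(587,-136.3,38,80.5)
E
```

```text
cradle 1 256 c [  6.4 -45.1] [64.9 17.9] 0.2 zmax 58.4 x -26.0 38.9
cradle 2 261 c [6.3 0.9] [81.8 17.7] 0.1 zmax 58.1 x -34.6 47.2
3 n 0
TCP [ 587.2 -136.3  124. ] psi 80.5 -> 0.02 -0.00 8.60 -0.0
```

Cell 2's low end is at x -34.6, so it's about -2 mm off centre (the handle inflated that fit). Now cell 4.

Request:
step_arm(plan="0 0 3 0 45;0 0 6 0 45;0 0 8.6 0 45;0 0 8.6 0 45;0 0 8.6 0 0;0 0 8.6 0 0;0 0 8.6 0 0;0 0 8.6 0 0;0 0 8.6 0 0", grip_force=25)

```text
time_s: 19.45
eef_pos: [587.8, -137.0, 38.9]
ee_rot: [0.002, 0.083, 0.997, -0.001]
force: [-0.5, -3.0, 7.1]
grip_width: 0.201
```

```bash
python3 -c "
from h import *
print(readout.sense()['grip_width']*85);go(*loc(SO,SY,38,46),145,96.9)"
```

```text
17.05694150060504
TCP [ 587.8 -137.    38.9] psi 80.5 -> 3.20 30.99 -10.61 -16.4
```

Request:
step_arm(plan="0 0 -4 0 0;0 0 -8 0 0;0.5 4 -10.6 -3 0;1 9 -10.6 -8 0;1.5 14 -10.6 -16.4 0;2 19 -10.6 -16.4 0;2.5 24 -10.6 -16.4 0;3 28.5 -10.6 -16.4 0;3.2 31 -10.6 -16.4 0;3.2 31 -10.6 -16.4 0")

```text
time_s: 20.45
eef_pos: [605.9, 178.3, 143.4]
ee_rot: [0.0, -0.062, 0.998, 0.0]
force: [-0.7, 0.4, 0.3]
grip_width: 0.203
```

Request:
step_arm(plan="0 0 0 0 0;0 0 2 0 0;0 0 4 0 0")

```text
time_s: 20.75
eef_pos: [606.8, 173.4, 103.3]
ee_rot: [0.001, -0.059, 0.998, 0.0]
force: [0.3, -0.5, 0.0]
grip_width: 0.201
```

```bash
python3 -c "
from h import *
print(readout.sense()['grip_width']*85);go(*loc(SO,SY,38,46),61,96.9)"
```

```text
17.0966347068098
TCP [606.8 173.4 103.3] psi 96.8 -> -0.06 0.05 4.23 -0.1
```

Request:
step_arm(plan="-0.1 0.1 2 0 0;-0.1 0.1 3.5 0 0;-0.1 0.1 4.2 0 0;-0.1 0.1 4.2 0 0;0.5 0.1 4.2 0 0;1.1 0.1 4.2 0 0;1.7 0.1 4.3 0 0;2.3 0.1 4.5 0 0;2.9 0.1 4.7 0 0;3.5 0.1 4.9 0 0", grip_force=20)

```text
time_s: 21.75
eef_pos: [573.3, 171.3, 56.5]
ee_rot: [0.004, -0.06, 0.998, -0.0]
force: [4.2, -1.0, 2.1]
grip_width: 0.2
```

```bash
python3 - <<'E'
from h import *
print(readout.sense()['force'],readout.sense()['grip_width']*85);go(*loc(SO,SY,-24,46),44,96.9)
E
```

```text
[ 4.23468968 -0.95262435  2.13951325] 17.014006502838768
TCP [573.3 171.3  56.5] psi 96.9 -> 2.79 -0.15 1.25 -0.0
```

Request:
step_arm(plan="0.5 -0.1 0.2 0 0;1 -0.1 0.4 0 0;1.5 -0.1 0.6 0 0;1.9 -0.1 0.8 0 0;2.4 -0.1 1.0 0 0;2.7 -0.1 1.2 0 0;2.7 -0.1 1.2 0 0;2.7 -0.1 1.2 0 24;2.7 -0.1 1.2 0 28;2.7 -0.1 1.2 0 30")

```text
time_s: 22.75
eef_pos: [544.7, 167.4, 41.9]
ee_rot: [-0.0, -0.06, 0.998, 0.0]
force: [0.7, 0.2, 0.7]
grip_width: 0.302
```

Request:
step_arm(plan="0 0 0 0 32;0 0 0 0 36;0 0 0 0 40;0 0 -2 0 40;0 0 -5 0 40;0 0 -9 0 40;3 -2 -12 0 40;8 -4 -12 0 40;13 -6 -12 0 40;18 -6 -12 0 40")

```text
time_s: 23.75
eef_pos: [379.0, 86.2, 162.0]
ee_rot: [0.0, -0.059, 0.998, -0.0]
force: [0.4, -0.5, 0.7]
grip_width: 0.398
```

```bash
python3 - <<'E'
from h import *
cellfit('top12')
a=cv2.imread('pics/top12.png'); cv2.imwrite('pics/c12.png',a)
E
```

```text
cradle 1 256 c [  6.  -44.9] [65.  17.7] 0.1 zmax 58.4 x -26.5 38.5
cradle 2 264 c [6.2 1. ] [81.9 17.9] 0.0 zmax 58.5 x -34.7 47.1
cradle 3 262 c [ 2.2 47.1] [17.9 64.8] 89.8 zmax 57.9 x -30.2 34.6
```

View pics/c12.png

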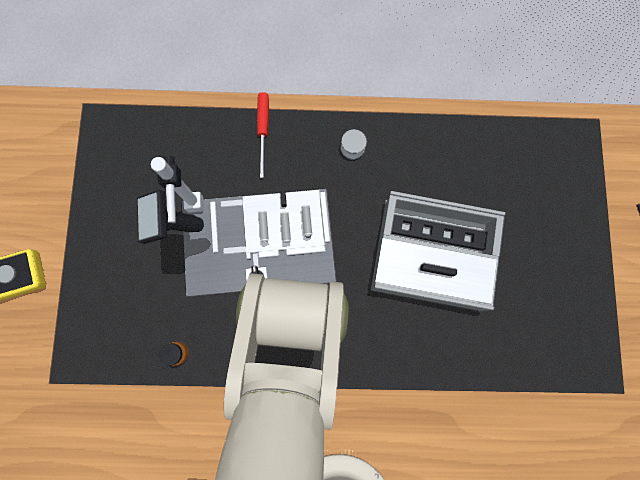

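All three cells are in their cradles (offsets about 6, -2 and 2 mm) and the pockets are empty. Next is the clamp knob, approached with the tool turned a half turn so joint 6 has room.

```bash
python3 -c "
from h import *
go(468,182.5,110,-83.1);print(readout.sense()['joints'][5])"
```

```text
TCP [370.3  86.9 159.9] psi 96.9 -> -10.85 8.31 4.99 180.0
-1.7704709909182212
```

Request:
step_arm(plan="0 0 0 8.5 35;0 0 0 17 35;0 0 0 25.5 35;0 0 0 34 35;-2 1 0 42.5 35;-4 3 0 51 35;-6 4.5 0 59.5 35;-8 6 0 68 35;-9.5 7.3 0 76.5 35;-10.9 8.3 0 85 35")

```text
time_s: 24.8
eef_pos: [479.3, 183.8, 162.0]
ee_rot: [-0.0, 0.632, 0.775, -0.0]
force: [-0.6, -0.3, -0.0]
grip_width: 0.349
```

Request:
step_arm(plan="0 0 0 8.5 35;0 0 0 17 35;0 0 0 25.5 35;0 0 0 34 35;0 0 0 42.5 35;0 0 0 51 35;0 0 1 59.5 35;0 0 2 68 35;0 0 3 76.5 35;0 0 4 85 35")

```text
time_s: 25.8
eef_pos: [478.8, 182.9, 121.7]
ee_rot: [-0.0, 0.99, 0.144, 0.0]
force: [0.0, -0.7, 0.1]
grip_width: 0.35
```

```bash
python3 -c "
from h import *
go(468,182.5,37,-83.1);print(readout.sense()['joints'][5])"
```

```text
TCP [478.8 182.9 121.7] psi -73.5 -> -1.04 -0.27 8.47 9.6
1.4182074317106794
```

Request:
step_arm(plan="-1 -0.3 2 8 35;-1 -0.3 5 9.6 35;-1 -0.3 7.5 9.6 35;-1 -0.3 8.5 9.6 35;-1 -0.3 8.5 9.6 35;-1 -0.3 8.5 9.6 0;-1 -0.3 8.5 9.6 0;-1 -0.3 8.5 9.6 0;-1 -0.3 8.5 9.6 0;-1 -0.3 8.5 9.6 0", grip_force=40)

```text
time_s: 26.8
eef_pos: [469.1, 181.9, 38.3]
ee_rot: [0.001, 0.998, 0.064, 0.001]
force: [-0.7, -8.8, 0.3]
grip_width: 0.128
```

```bash
python3 -c "
from h import *
s=readout.sense();go(468,182.5,37,-83.1);print(s['joints'][5],s['force'],s['wrist_torque'],s['grip_width']*85)"
```

```text
TCP [469.1 181.9  38.3] psi -82.7 -> -0.10 -0.07 0.13 0.4
1.5823096275720978 [-0.66185822 -8.81165962  0.29932156] [-1.20961496  0.05929009  0.1018319 ] 10.9129236999167
```

Request:
step_arm(plan="0 0.1 0 -8 0;0 0.1 0 -16 0;0 0.1 0 -24 0;0 0.1 0 -32 0;0 0.1 0 -40 0;0 0.1 0 -48 0;0 0.1 0 -56 0;0 0.1 0 -64 0;0 0.1 0 -72 0;0 0.1 0 -80 0")

```text
time_s: 27.8
eef_pos: [466.6, 183.8, 38.3]
ee_rot: [-0.002, 0.722, 0.692, -0.0]
force: [-10.2, 8.3, 4.1]
grip_width: 0.126
```

```bash
python3 -c "
from h import *
s=readout.sense();print(psi(),s['joints'][5],s['eef_pos'],s['force'],s['wrist_torque'],s['grip_width']*85)"
```

```text
-2.418626565635875 0.1785855475127617 [466.62718319 183.78217806  38.25411923] [-10.18075548   8.27707906   4.13063111] [ 0.95916799  1.72442267 -0.35305975] 10.673547290809832
```

Request:
step_arm(plan="0 0 0 0 35;0 0 0 0 35;0 0 0 0 35;0 0 -3 8 35;0 0 -7 16 35;0 0 -10 24 35;0 0 -10 32 35;0 0 -10 40 35;0 0 -10 48 35;0 0 -10 56 35")

```text
time_s: 28.8
eef_pos: [468.7, 181.6, 137.4]
ee_rot: [0.0, 0.964, 0.266, 0.0]
force: [0.1, 0.2, 0.5]
grip_width: 0.349
```

```bash
python3 -c "
from h import *
go(*loc(SO,SY,62,0.7),110,-83.1)"
```

```text
TCP [468.7 181.6 137.4] psi -59.1 -> 11.86 12.89 2.74 24.0
```

Request:
step_arm(plan="2 2.2 0 8 35;4.5 5 0 16 35;7.5 8 0 24 35;10 11 0 24 35;11.9 12.9 1 24 35;11.9 12.9 2.7 24 35;11.9 12.9 2.7 24 35;11.9 12.9 2.7 24 35;11.9 12.9 2.7 24 35")

```text
time_s: 29.7
eef_pos: [637.3, 133.6, 111.4]
ee_rot: [0.0, 0.998, 0.064, 0.001]
force: [0.3, 0.2, -0.2]
grip_width: 0.345
```

```bash
python3 - <<'E'
from h import *
go(*loc(SO,SY,62,0.7),28,-83.1)
f,cx,cy,R,t=K('top')
cap('side','s13.png'); 
b=cv2.imread('pics/s13.png')[150:290,270:457]
cv2.imwrite('pics/c13.png',cv2.resize(b,(800,600),interpolation=cv2.INTER_CUBIC))
E
```

```text
TCP [637.3 133.6 111.4] psi -82.7 -> -0.08 0.17 8.34 0.4
```

View pics/c13.png

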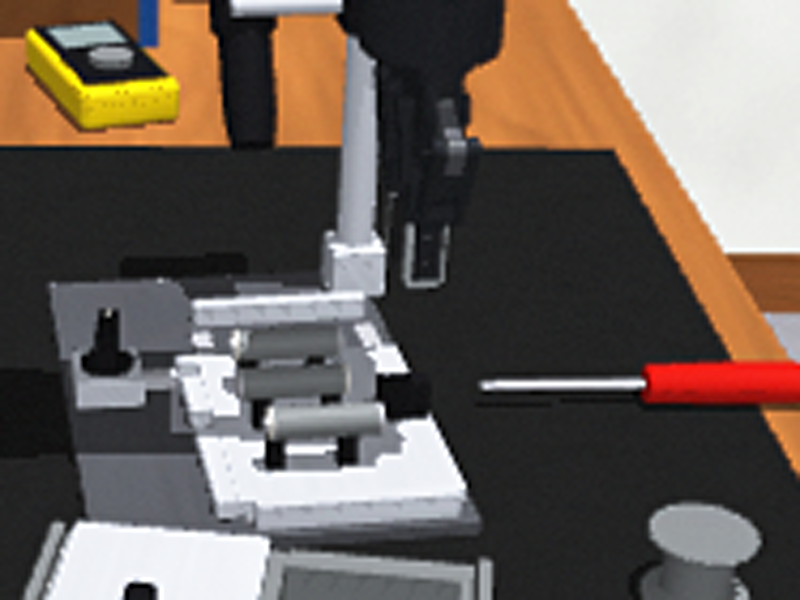

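The knob bar now runs along y, so it's free, and all the cells are lying in place. Grip the carriage handle.

Request:
step_arm(plan="-0.1 0.2 3 0.4 35;-0.1 0.2 6 0.4 35;-0.1 0.2 8.2 0.4 35;-0.1 0.2 8.2 0.4 35;-0.1 0.2 8.2 0.4 0;-0.1 0.2 8.2 0.4 0;-0.1 0.2 8.2 0.4 0;-0.1 0.2 8.2 0.4 0;-0.1 0.2 8.2 0.4 0", grip_force=30)

```text
time_s: 30.65
eef_pos: [637.2, 131.4, 29.9]
ee_rot: [0.0, 0.998, 0.06, 0.001]
force: [-2.0, 0.1, 6.9]
grip_width: 0.131
```

Request:
step_arm(plan="0 -0.1 0 0 0;0 -0.3 0 0 0;0 -0.6 0 0 0;0 -1.0 0 0 0;0 -1.4 0 0 0;0 -1.8 0 0 0;0 -2.2 0 0 0;0 -2.6 0 0 0;0 -3.0 0 0 0;0 -3.4 0 0 0")

```text
time_s: 31.65
eef_pos: [633.2, 164.8, 29.9]
ee_rot: [0.0, 0.998, 0.06, 0.001]
force: [-0.8, -3.0, 6.7]
grip_width: 0.132
```

```bash
python3 - <<'E'
from h import *
s=readout.sense(); print(s['grip_width']*85,s['force']); go(*loc(SO,SY,62,60.7),29,-83.1)
E
```

```text
11.207807359762539 [-0.77420386 -2.97271382  6.65645617]
TCP [633.2 164.8  29.9] psi -83.1 -> -0.05 -2.69 0.09 -0.0
```

Request:
step_arm(plan="0 -0.4 0 0 0;0 -0.8 0 0 0;0 -1.2 0 0 0;0 -1.6 0 0 0;0 -1.9 0 0 0;0 -2.2 0 0 0;0 -2.4 0 0 0;0 -2.6 0 0 0;0 -2.75 0 0 0;0 -2.75 0 0 0")

```text
time_s: 32.65
eef_pos: [630.3, 189.0, 29.9]
ee_rot: [0.003, 0.998, 0.06, 0.001]
force: [-1.4, -16.8, 7.4]
grip_width: 0.133
```

```bash
python3 - <<'E'
from h import *
s=readout.sense(); print(s['grip_width']*85,s['force']); go(*loc(SO,SY,62,60.7),29,-83.1)
E
```

```text
11.329783696877955 [ -1.44707615 -16.84044319   7.37981633]
TCP [630.3 189.   29.9] psi -83.1 -> -0.06 -0.25 0.09 -0.0
```

The stop has been reached (17 N, about 58 mm of travel after a small closing shift). Relax, release and rise.

Request:
step_arm(plan="0 0.2 0 0 0;0 0.2 0 0 30;0 0.2 0 0 30;0 0.2 0 0 30;0 0.2 -3 0 30;0 0.2 -7 0 30;0 0.2 -10 0 30;0 5 -11 -8 35;-2 10 -11 -16 35;-5 15 -11 -24 35")

```text
time_s: 33.65
eef_pos: [602.1, 47.1, 138.2]
ee_rot: [0.0, 0.963, 0.269, 0.001]
force: [1.3, -0.8, -0.0]
grip_width: 0.347
```

```bash
python3 - <<'E'
from h import *
SO[:]=loc(SO,SY,0,60); cellfit('top14'); go(467.8,182.3,130,-2.5)
E
```

```text
1 n 0
cradle 2 261 c [ 6.3 -0.6] [82.  17.8] 0.1 zmax 58.3 x -34.7 47.3
cradle 3 262 c [ 2.1 45.3] [18.2 66.3] 89.5 zmax 58.1 x -31.0 35.2
TCP [599.4  41.2 137.8] psi -58.3 -> -3.78 -18.92 0.78 -55.8
```

Measured after release, the carriage has moved about 58.4 mm and the cells moved with it. Now back to the knob to lock it.

Request:
step_arm(plan="-0.8 -4 0 -8 35;-1.6 -8 0 -16 35;-2.4 -12 0 -24 35;-3.2 -16 0 -32 35;-3.8 -18.9 0 -40 35;-3.8 -18.9 0 -48 35;-3.8 -18.9 0.8 -55.8 35;-3.8 -18.9 2 -55.8 35;-3.8 -18.9 4 -55.8 35;-3.8 -18.9 4 -55.8 35")

```text
time_s: 34.7
eef_pos: [471.2, 191.0, 95.6]
ee_rot: [-0.001, 0.729, 0.685, -0.002]
force: [-0.7, 0.7, -0.2]
grip_width: 0.35
```

```bash
python3 - <<'E'
from h import *
go(467.8,182.3,38,-2.9)
E
```

```text
TCP [471.2 191.   95.6] psi -3.5 -> -0.89 -0.28 5.76 -0.6
```

Request:
step_arm(plan="-0.9 -0.3 1 -0.6 35;-0.9 -0.3 3 -0.6 35;-0.9 -0.3 5 -0.6 35;-0.9 -0.3 5.8 -0.6 35;-0.9 -0.3 5.8 -0.6 35;-0.9 -0.3 5.8 -0.6 0;-0.9 -0.3 5.8 -0.6 0;-0.9 -0.3 5.8 -0.6 0;-0.9 -0.3 5.8 -0.6 0;-0.9 -0.3 5.8 -0.6 0", grip_force=40)

```text
time_s: 35.7
eef_pos: [466.8, 182.6, 40.9]
ee_rot: [-0.002, 0.724, 0.69, -0.002]
force: [-14.7, 0.4, 10.2]
grip_width: 0.132
```

Request:
step_arm(plan="0 0 0 8 0;0 0 0 16 0;0 0 0 24 0;0 0 0 32 0;0 0 0 40 0;0 0 0 48 0;0 0 0 56 0;0 0 0 64 0;0 0 0 72 0;0 0 0 79 0")

```text
time_s: 36.7
eef_pos: [467.9, 181.6, 40.9]
ee_rot: [0.001, 0.998, 0.07, -0.002]
force: [-8.3, -7.6, 6.9]
grip_width: 0.128
```

Request:
step_arm(plan="0 0 0 1.5 0;0 0 0 1.5 0;0 0 0 1.5 0")

```text
time_s: 37.0
eef_pos: [467.9, 181.6, 40.9]
ee_rot: [0.001, 0.998, 0.059, -0.002]
force: [-8.6, -7.5, 6.4]
grip_width: 0.128
```

```bash
python3 -c "
from h import *
s=readout.sense();print(psi(),s['joints'][5],s['eef_pos'],s['force'],s['wrist_torque'],s['grip_width']*85)"
```

```text
-83.2085141173579 1.590757883847211 [467.86605612 181.57971048  40.90225794] [-8.55228239 -7.4815845   6.41076699] [-1.32722175  1.42505933 -0.06502422] 10.88477415996925
```

Request:
step_arm(plan="0 0 0 0 35;0 0 0 0 35;0 0 0 0 35;0 0 -4 0 50;0 0 -8 0 50;0 5 -12 -8 50;-3 10 -13 -16 50;-3 15 -13 -24 50;-3 20 -13 -32 50;-3 25 -13 -40 50")

```text
time_s: 38.0
eef_pos: [465.2, -27.9, 170.3]
ee_rot: [0.0, 0.925, 0.379, 0.001]
force: [0.1, 0.3, 0.5]
grip_width: 0.5
```

```bash
python3 - <<'E'
from h import *
SO[:]=loc(SO,SY,0,60); cellfit('top15'); go(480,-185,140,-9.5)
W=np.load('pics/top15.npy'); z=W[...,2]; v,u=np.mgrid[:480,:640]
for b,lo,hi in(((235,275,255,300),43,62),((355,520,180,325),90,115)):
    m=(u>b[0])&(u<b[1])&(v>b[2])&(v<b[3])&(z>lo)&(z<hi)
    print(m.sum(),cv2.minAreaRect(W[m][:,:2].astype(np.float32)) if m.sum() else '')
a=cv2.imread('pics/top15.png'); cv2.imwrite('pics/c15.png',cv2.resize(a[170:340,140:520],(800,358),interpolation=cv2.INTER_CUBIC))
E
```

```text
cradle 1 262 c [  6.4 -46.6] [18.  65.4] 89.9 zmax 58.1 x -26.3 39.1
cradle 2 264 c [ 6.7 -0.7] [82.4 17.8] 0.1 zmax 58.2 x -34.5 48.0
cradle 3 268 c [ 2.6 45.4] [66.2 18.1] 0.2 zmax 58.6 x -30.5 35.7
TCP [466.2 -33.1 170.2] psi -45.0 -> -9.76 11.72 3.02 -35.5
126 ((468.0582275390625, 182.39427185058594), (41.897884368896484, 12.075955390930176), 6.08128547668457)
74 ((504.0727233886719, -194.0606689453125), (19.826189041137695, 13.462608337402344), 79.50111389160156)
```

View pics/c15.png

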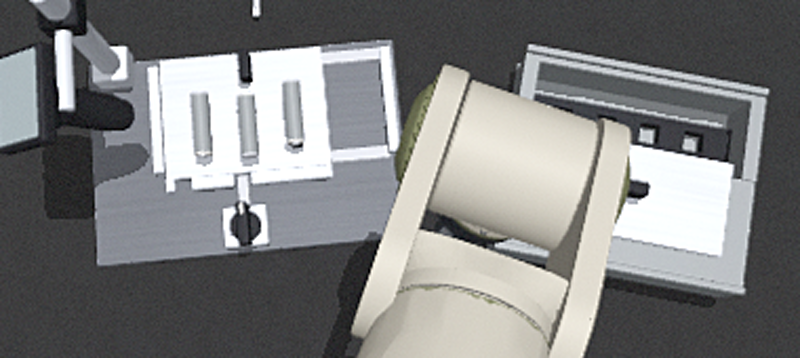

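The carriage is home against the stop with the knob bar along x (locked). But the cover has been knocked towards +x/+y, and the arm hides part of it, so I'll back off to see it properly.

Request:
step_arm(plan="-2 -5 0 0 50;-4 -10 0 0 50;-8 -14 0 0 50;-12 -17 0 0 50;-14 -20 0 0 50;-14 -20 0 0 50")

```text
time_s: 38.65
eef_pos: [222.1, 20.5, 169.7]
ee_rot: [0.002, 0.927, 0.376, 0.002]
force: [0.1, -0.0, -0.2]
grip_width: 0.499
```

```bash
python3 - <<'E'
from h import *
p,d=cap('top','top16.png'); W=cloud('top',d); np.save('pics/top16.npy',W)
go(480,-185,140,-9.5)
z=W[...,2]; v,u=np.mgrid[:480,:640]
m=(u>355)&(u<520)&(v>180)&(v<325)&(z>90)&(z<115)
r=cv2.minAreaRect(W[m][:,:2].astype(np.float32)); print(m.sum(),r)
dd=np.array(r[0])-BO; a=np.radians(BY); print('local',dd@[np.cos(a),np.sin(a)],dd@[-np.sin(a),np.cos(a)])
m=(u>355)&(u<520)&(v>180)&(v<325)&(z>66)&(z<85)&(p.min(-1)>235)
n,l,s,c=cv2.connectedComponentsWithStats(m.astype(np.uint8)); k=1+s[1:,4].argmax(); P=W[l==k]
print(s[k],cv2.minAreaRect(P[:,:2].astype(np.float32)))
A=np.c_[P[:,:2],np.ones(len(P))]; co=np.linalg.lstsq(A,P[:,2],rcond=None)[0]; print('plane slope deg',np.degrees(np.arctan(co[:2])),P[:,2].mean())
a=cv2.imread('pics/top16.png'); cv2.imwrite('pics/c16.png',cv2.resize(a[180:330,350:550],(800,600),interpolation=cv2.INTER_CUBIC))
E
```

```text
TCP [224.6  19.7 170.2] psi -45.9 -> 4.09 32.48 3.02 -36.4
274 ((508.37847900390625, -169.20352172851562), (69.05216979980469, 14.259858131408691), 79.86090087890625)
local -72.48672222534464 23.454381038766527
[ 367  226  121   65 4601] ((508.61920166015625, -170.35720825195312), (237.85191345214844, 91.38584899902344), 80.11812591552734)
plane slope deg [0.03626586 0.02543179] 74.30391084205681
```

View pics/c16.png

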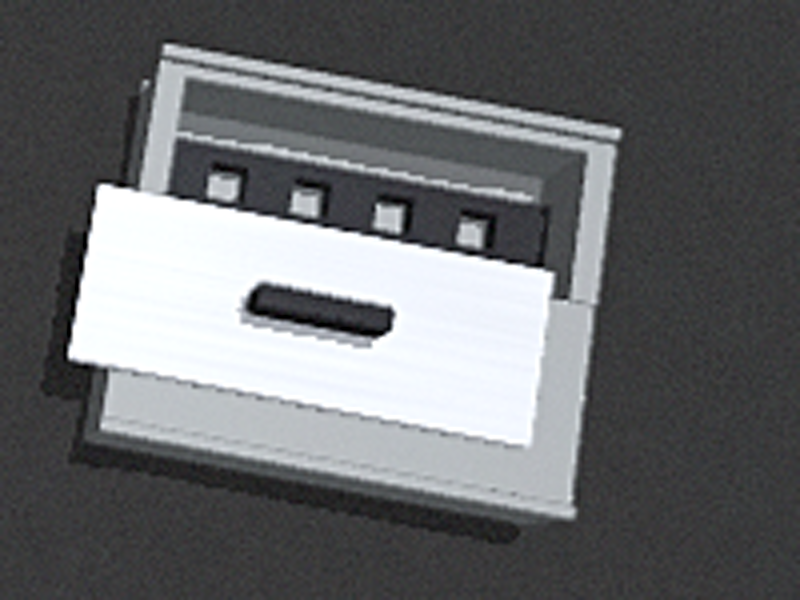

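The cover still lies level at local (-72,+23) and square. I'll grip the bar, slide it back onto the deck and across, then close it.

```bash
python3 -c "
from h import *
go(508.4,-169.5,125,-10)"
```

```text
TCP [224.6  19.7 170.2] psi -45.9 -> 7.21 33.34 4.52 -35.9
```

Request:
step_arm(plan="1 4.5 0 -8 50;2 9 0 -16 50;3 13.5 0 -24 50;4 18 0 -32 50;5 22.5 0 -35.9 50;6 27 1 -35.9 50;7 31.5 2 -35.9 50;7.2 33.3 4.5 -35.9 50;7.2 33.3 4.5 -35.9 50;7.2 33.3 4.5 -35.9 50")

```text
time_s: 39.7
eef_pos: [509.4, -168.7, 123.5]
ee_rot: [-0.001, 0.765, 0.644, -0.0]
force: [-1.4, -0.7, 0.9]
grip_width: 0.496
```

```bash
python3 -c "
from h import *
go(508.4,-169.5,80,-10)"
```

```text
TCP [ 509.4 -168.7  123.5] psi -9.9 -> -0.10 -0.08 4.35 0.1
```

Request:
step_arm(plan="-0.1 -0.1 2 0 50;-0.1 -0.1 3.8 0 50;-0.1 -0.1 4.3 0 50;-0.1 -0.1 4.3 0 50;-0.1 -0.1 4.3 0 0;-0.1 -0.1 4.3 0 0;-0.1 -0.1 4.3 0 0;-0.1 -0.1 4.3 0 0;-0.1 -0.1 4.3 0 0", grip_force=40)

```text
time_s: 40.6
eef_pos: [508.5, -170.0, 82.7]
ee_rot: [0.001, 0.765, 0.643, 0.0]
force: [-1.8, 1.4, 6.2]
grip_width: 0.153
```

```bash
python3 - <<'E'
from h import *
s=readout.sense(); print(s['grip_width']*85,s['force']); go(*loc(BO,BY,-88,0),81,-9.5); go(*loc(BO,BY,0,0),81,-9.5)
# rim centre from picture: bright-grey rim outline at z~70
W=np.load('pics/top16.npy'); z=W[...,2]; L=W[...,:2]-BO; a=np.radians(BY); lx=L[...,0]*np.cos(a)+L[...,1]*np.sin(a); ly=-L[...,0]*np.sin(a)+L[...,1]*np.cos(a)
m=(lx>10)&(lx<40)&(z>66)&(z<78)&(abs(ly)<140); print('rim y',np.percentile(ly[m],[0.5,99.5]))
m=(abs(ly)<100)&(z>66)&(z<80)&(lx>20)&(lx<70); print('rim x',lx[m].min(),lx[m].max())
E
```

```text
12.984677058867439 [-1.76970031  1.36138727  6.18725494]
TCP [ 508.5 -170.    82.7] psi -9.9 -> -2.28 -1.56 0.17 -0.4
TCP [ 508.5 -170.    82.7] psi -9.9 -> -2.22 7.24 0.17 -0.4
rim y [-122.06226652  120.33666463]
rim x 40.165001066753895 56.05547491247119
```

Request:
step_arm(plan="-0.2 -0.5 0 -0.4 0;-0.6 -1 0 -0.4 0;-1.0 -1.5 0 -0.4 0;-1.4 -1.6 0 -0.4 0;-1.8 -1.6 0 -0.4 0;-2.1 -1.6 0 -0.4 0;-2.3 -1.6 0 -0.4 0;-2.3 -1.6 0 -0.4 0;-2.3 -1.6 0 -0.4 0")

```text
time_s: 41.5
eef_pos: [488.7, -189.4, 82.7]
ee_rot: [0.0, 0.763, 0.646, 0.001]
force: [1.2, 5.9, 10.2]
grip_width: 0.153
```

```bash
python3 -c "
from h import *
s=readout.sense(); print(s['grip_width']*85,s['force']); go(*loc(BO,BY,0,-0.5),82,-9.5)"
```

```text
13.016538168114224 [ 1.22165886  5.88426887 10.20516783]
TCP [ 488.7 -189.4   82.7] psi -9.5 -> -0.08 8.85 0.07 0.0
```

Request:
step_arm(plan="-0.1 0.8 0 0 0;-0.1 2 0 0 0;-0.1 3.3 0 0 0;-0.1 4.6 0 0 0;-0.1 5.9 0 0 0;-0.1 7 0 0 0;-0.1 8 0 0 0;-0.1 8.7 0 0 0;-0.1 8.8 0 0 0;-0.1 8.8 0 0 0")

```text
time_s: 42.5
eef_pos: [574.5, -205.6, 82.7]
ee_rot: [-0.0, 0.763, 0.646, -0.0]
force: [-5.9, 0.3, 10.0]
grip_width: 0.155
```

```bash
python3 -c "
from h import *
s=readout.sense(); print(s['grip_width']*85,s['force']); go(*loc(BO,BY,0,-0.5),82,-9.5)"
```

```text
13.171099388527532 [-5.91881108  0.29518227  9.97585721]
TCP [ 574.5 -205.6   82.7] psi -9.5 -> 0.11 0.13 0.07 0.0
```

Within ~2 mm. Release, rise and check.

Request:
step_arm(plan="0 0 0 0 50;0 0 0 0 50;0 0 0 0 50;0 0 -3 0 50;0 0 -7 0 50;0 -5 -10 0 50;0 -10 -12 0 50;0 -15 -12 0 50;0 -20 -12 0 50;0 -25 -12 0 50")

```text
time_s: 43.5
eef_pos: [337.7, -165.2, 201.4]
ee_rot: [0.0, 0.763, 0.646, -0.0]
force: [-0.8, -0.2, 1.1]
grip_width: 0.5
```

```bash
python3 - <<'E'
from h import *
SO[:]=loc(SO,SY,0,60); cellfit('top17'); p=cv2.cvtColor(cv2.imread('pics/top17.png'),cv2.COLOR_BGR2RGB)
W=np.load('pics/top17.npy'); z=W[...,2]; v,u=np.mgrid[:480,:640]
m=(u>235)&(u<275)&(v>255)&(v<300)&(z>43)&(z<62); print('knob',cv2.minAreaRect(W[m][:,:2].astype(np.float32)))
m=(u>355)&(u<520)&(v>180)&(v<325)&(z>90)&(z<115)
r=cv2.minAreaRect(W[m][:,:2].astype(np.float32)); print(m.sum(),r)
dd=np.array(r[0])-BO; a=np.radians(BY); print('local',dd@[np.cos(a),np.sin(a)],dd@[-np.sin(a),np.cos(a)],'bar z',np.median(z[m]))
for b in ((340,368,128,162),(160,190,340,368)):
    m=(u>b[0])&(u<b[1])&(v>b[2])&(v<b[3]); W1=np.load('pics/top1.npy'); q=m&(z>20); q1=m&(W1[...,2]>20); print('bystander',W[q].mean(0).round(1),W1[q1].mean(0).round(1))
print(readout.sense()['eef_pos'],readout.sense()['time_s'])
cv2.imwrite('pics/c17.png',cv2.imread('pics/top17.png'))
E
```

```text
cradle 1 260 c [  6.  -46.7] [17.9 65.5] 89.5 zmax 58.4 x -26.7 38.7
cradle 2 261 c [-3.  -0.6] [17.8 63.7] 89.8 zmax 57.8 x -34.9 28.9
cradle 3 264 c [ 2.6 45.1] [65.6 17.8] 1.2 zmax 58.5 x -30.2 35.3
knob ((467.9735412597656, 182.12298583984375), (41.416996002197266, 11.970417976379395), 5.087256908416748)
277 ((575.7783813476562, -205.0736083984375), (68.93417358398438, 15.466578483581543), 81.09453582763672)
local -0.09089707180290535 -0.7995764525905785 bar z 101.64052164866965
bystander [771.5 -18.6  39.5] [771.4 -18.7  39.5]
bystander [308.3 336.7  52. ] [308.3 336.9  52. ]
[ 331.90450247 -162.09232531  199.97754476] 43.55
```

View pics/c17.png

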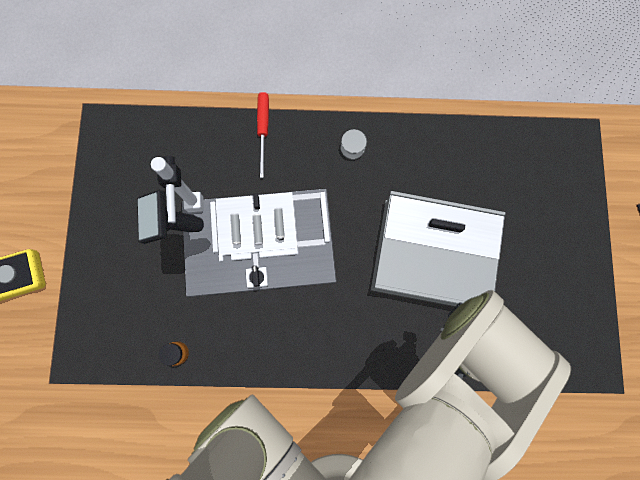

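Everything is in place: the cover is at local (0,-1) and square, the cells are in their cradles, the carriage is home, the knob is locked and the spool and jar are where they started. Handing in.

```bash
python3 -c "
from h import *
print(workorder.finish_job())"
```

```text
the job is handed in; nothing more can be done
None
```

I did every step of the job and handed it in at about 44 s on the robot's clock; `finish_job` gives no verdict.

- **Cells:** Pockets 1, 2 and 4 held cells; pocket 3 was empty. I tipped each cell over a V block's edge into its own cradle while the carriage was at the loading end.
- **Carriage and knob:** I freed the knob, slid the carriage to its stop and locked the knob again.
- **Cover:** It was knocked about 25 mm sideways (+y) and 20 mm towards +x while I worked on the carriage. I re-gripped it, slid it back onto the deck and closed it.

Last checks, from the top camera:

| Check | Measured | Limit |
|---|---|---|
| Cell offsets along their cradles | about 6, -3 and 3 mm | 12 mm |
| Cell direction | within about 1.5° | 10° |
| Carriage travel | about 58.3 mm | over 55 mm |
| Knob angle from locked | within about 3° (0.06 rad) | 0.2 rad |
| Cover position over the box | about (0, -1) mm | 12 mm |
| Cover squareness | about 0.6° | 7° |

- **Spool, jar and screwdriver:** The spool and jar did not move. I checked the screwdriver only by eye, and it looks unmoved.
- **Disagreement:** The measured carriage travel is about 1.7 mm short of the nominal 60 mm, although it met the stop with 17 N. The cause could be a small start offset or the camera calibration (good to about 2 mm).

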